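# Cap the refilled spice tube in its rack

### The job

The cinnamon tube has just been refilled: stand it all the way down in the free hole of the wooden spice rack, and then press its loose orange snap cap straight down onto the mouth of the tube until it clicks over the bead and sits fully home. Do not let up when it clicks: finish with the gripper still on the cap, pressing it down firmly (about 10 N) without ramming the glass. Leave the other tubes and the things on the worktop where they are.

Things in the scene. Friction and masses are not known exactly. Their poses are not given: they have to be found in the camera images.
- tube: the open tube, clear glass with brown cinnamon sticks in it, about 100 g, upright on the worktop beside the rack. Body 30 mm across, underside bevelled 4 mm all round, shoulder at 100 mm; above it a 20 mm neck up to the mouth at 122 mm, with a bead round it (26 mm across, widest at 111.5 mm). Grasp the body from above, some 80 mm up. Origin: centre of its underside; z points up the tube
- tube_mouth (a point): centre of the tube's mouth, on the tube's axis, 122 mm above its underside
- tube_seat (a point): point on the tube's axis, 102 mm above its underside, where the cap's origin lies when the cap is home. The cap's sprung beads meet the neck's bead about 8 mm above this; pushing on takes up to 10 to 18 N, then the cap snaps over with a sudden drop in force and its roof stops hard on the tube's mouth
- cap: the loose orange plastic snap cap, ribbed, 37 mm across, 27 mm tall, 35 g, lying on the worktop open end down, the way it goes on the tube. Bore 29 mm wide, 20 mm deep to its roof (3 mm wider than the tube's bead), with eight sprung beads inside, 6 mm above the lower edge. Squeezing its sides with 40 N or more holds it for the press. Origin: centre of the lower (open) edge; z points to its closed top
- rack: oak block with dark end cheeks, does not move, 255 mm long (its y), 68 mm deep (its x), 61 mm tall at the cheeks, 57 mm at the block; four 33 mm holes in a row along its y at y = -87, -29, +29 and +87 mm, floors 15 mm above the worktop. The one at +29 mm is free, the others hold tubes, so close the gripper across the row (along its x). Origin: centre of its underside
- rack_slot (a point): centre of the floor of the free hole, 15 mm above the worktop and 42 mm below the block's top; z points up
- tube_green: whole-spice tube like the cinnamon tube (30 mm glass, 100 mm to the shoulder) but closed with its own green snap cap (37 mm across; its top 129 mm above the tube's bottom); stands in the rack. Origin: centre of its underside. Leave it in its hole.
- tube_blue: whole-spice tube like the cinnamon tube (30 mm glass, 100 mm to the shoulder) but closed with its own blue snap cap (37 mm across; its top 129 mm above the tube's bottom); stands in the rack. Origin: centre of its underside. Leave it in its hole.
- tube_grey: whole-spice tube like the cinnamon tube (30 mm glass, 100 mm to the shoulder) but closed with its own grey snap cap (37 mm across; its top 129 mm above the tube's bottom); stands in the rack. Origin: centre of its underside. Leave it in its hole.
- spice_2: bystander: square spice jar with an orange-red lid, 47 mm wide, 97 mm tall, standing; origin: centre of its underside
- salt_shaker: bystander: round glass jar with a black lid and green label, 41 mm across, 104 mm tall, standing; origin: centre of its underside
- teaspoon: bystander: steel teaspoon, 132 mm long along its x, lying on the worktop; origin: under its middle
- pot_red: bystander: small white and red yoghurt tub, 72 mm across, 71 mm tall, standing; origin: centre of its underside
There are look-alikes about, which are no part of the job. What is meant by the cap is not green, and is the smaller of those in its own colour.

How it is judged:
By the outcome, as a careful person would: the job done as asked, in the order asked, and still so for the second after the job is handed in, while the arm keeps its last pose, push and grip.
It also fails if it takes over 72 s, if anything falls off the work surface, if the arm or the gripper's body presses on something with over 40 N, if the wrist force passes 120 N, or if a joint passes its speed limit or range.

### The arm

A 6-joint arm with a two-finger parallel gripper is mounted at the origin on a cart in front of the work surface, level with it; the furniture and walls round the work are solid. World frame = base frame: x ahead of the robot, y to its left, z up, the work surface at z = 0. Lengths are in m, angles in rad, forces in N, time in s.
With the tool pointing down it reaches from about 0.35 to 0.775 m from the base axis. Payload 7.3 kg.
Tool frame: the origin (TCP) lies between the finger pads; the fingertips stand 8 mm ahead of it and the grasp point (between the pads) lies 11 mm behind it (robot.nose_length is the distance from the TCP to the fingertips, in m); z points along the fingers, y is the line along which they close (so a half turn about z gives the same grasp; the last joint's range is limited). The gripper opens to 92 mm and grips with 3 to 60 N. Pads are 19 mm wide; open, the fingers measure 130 mm over their backs; the gripper's body (75 mm by 190 mm) begins 47 mm behind the grasp point.
Start: joints at [-1.317, 0.342, 1.524, -0, 1.275, -0.146], TCP at [0.204, -0.484, 0.235] pointing down, gripper open.
Joint ranges: [-2.53, 2.53], [-0.77, 2.02], [0.04, 2.7], [-1, 4.14], [0.28, 2.66], [-3.11, 3.11]. Speed limits (rad/s): [2.57, 2.57, 3.14, 3.14, 3.14, 3.14].

### API

Orientations are given as [roll, pitch, yaw] about the fixed x, y, z axes, in that order (R = Rz(yaw) Ry(pitch) Rx(roll)).
In Python, from cell import robot gives the robot as it stands. The module is installed in compiled form; this text tells all that it offers.
- The arm moves only by the shell command python3 -m jog 'ROWS' [FORCE]. ROWS is JSON, a list that holds one entry, the list of rows, each a list of 5 numbers: the gripper's target within -1 to 1 (fully open at 1, half-way at 0, shut at -1), then the shift along the tool's x, y, z in m, then the turn about the tool's z in rad. A call has 1 to 5 rows; each row is the pose to reach, as a shift and turn from the pose commanded when the call began, along the tool's axes at that moment; what a row does not reach only later rows make up. A row lasts 1/12 s, in which the tool goes at most 41.7 mm and 7.16 degrees, less where a joint would pass 70% of its speed; a pose out of reach is approached as far as the arm can. A call with a gripper value outside its range is refused whole. The fingers move at their own pace and stop on an object; FORCE is the grip in N (left out, the last holds). Time passes only in rows, so rows that repeat a pose let the fingers close. It gives the time, the measured TCP pose, the force, the opening and the grip force at its end, in the units of the state.
- robot.observe(): the state, without advancing time (a new reading comes with each control period).
- robot.read_camera(name): name is "scene" or "top" or "wrist"; returns the picture (400x640x3 uint8, red, green, blue); there is no depth.
- robot.camera_model(name): a dict with "camera_matrix" (3x3 intrinsics, pixels), "position" and "attitude" of the camera in the world; the wrist camera has in their place "mount" (4x4, takes a point from camera to tool coordinates, whose origin is the TCP and whose axes are the flange's). Camera axes: x right, y down, z forward; pixel columns grow to the right and rows downward; lengths in m; the calibration is good to about 2 mm. A picture is of the moment at which its call begins: read the wrist's pose just before it. camera_model takes no time and is no camera call.
- robot.hand_in(): hands the job in; it is judged then, once.
The state is a dict: "time": time; "qpos": joint angles; "qvel": joint speeds; "joint_efforts": joint torques, N m; "tool_pos": TCP position; "tool_rot": TCP orientation; "contact_force": force on the tool from outside, world axes, zero at the start; "torque": the same for the moment, N m; "opening": finger opening in m; "grip_force": force on a finger pad.
Only numpy, scipy, OpenCV 4.12 (cv2) and the standard library are available. Lean on these libraries where they do the work, as an engineer would, in place of code of your own. Each camera call takes 0.05 s, during which the arm holds its last target. There are 200 camera calls.

## Working session

There is one attempt and no reset: what is moved stays moved. The work goes in short steps, Python scripts to look and compute and a shell command to move; the robot and the scene stay as the last step left them, time stands still between calls to the robot, and variables do not carry over. Pictures are saved under pics/ and viewed, at most 13 in all, crops included, and the job is handed in when it is done.

```bash
mkdir -p pics
cat > h.py <<'E'
import numpy as np, cv2
from scipy.spatial.transform import Rotation as R
from cell import robot
def cam(n):
    m=robot.camera_model(n); K=np.array(m["camera_matrix"])
    if n=="wrist":
        s=robot.observe(); M=np.array(m["mount"]); T=np.eye(4)
        T[:3,:3]=R.from_euler("xyz",s["tool_rot"]).as_matrix(); T[:3,3]=s["tool_pos"]
        T=T@M; return K,T[:3,:3],T[:3,3]
    a=np.array(m["attitude"]); r=a if a.shape==(3,3) else R.from_euler("xyz",a).as_matrix()
    return K,r,np.array(m["position"])
def ray(n,u,v,z,c=None):
    K,r,p=c or cam(n); d=r@np.linalg.solve(K,[u,v,1.]); return p+d*(z-p[2])/d[2]
def proj(n,P,c=None):
    K,r,p=c or cam(n); q=K@(r.T@(np.array(P)-p)); return q[:2]/q[2]
def snap(n,f): 
    im=robot.read_camera(n)[:,:,::-1].copy(); cv2.imwrite("pics/"+f,im); return im
E
python3 - <<'E'
from h import *
for n in("top","scene"): snap(n,n+"0.png"); print(robot.camera_model(n))
print(robot.camera_model("wrist")); print(robot.observe())
E
```

```text
{'camera_matrix': array([[450.63238778,   0.        , 314.74244609],
       [  0.        , 450.63238778, 199.84396552],
       [  0.        ,   0.        ,   1.        ]]), 'position': array([0.45254755, 0.01950954, 1.29045467]), 'attitude': array([-3.05628095,  0.00388167, -1.59711968])}
{'camera_matrix': array([[457.38836642,   0.        , 321.74922444],
       [  0.        , 457.38836642, 196.10127457],
       [  0.        ,   0.        ,   1.        ]]), 'position': array([-0.11754674,  0.52902572,  1.10361702]), 'attitude': array([-2.44808475,  0.00258356, -2.21591452])}
{'camera_matrix': array([[287.19838111,   0.        , 316.38392739],
       [  0.        , 287.19838111, 196.22490531],
       [  0.        ,   0.        ,   1.        ]]), 'mount': array([[-8.81408911e-04, -9.65864940e-01, -2.59044670e-01,
         6.96179414e-02],
       [ 9.99999602e-01, -8.15275269e-04, -3.62728025e-04,
        -4.50207739e-04],
       [ 1.39153569e-04, -2.59044886e-01,  9.65865274e-01,
        -1.50360933e-01],
       [ 0.00000000e+00,  0.00000000e+00,  0.00000000e+00,
         1.00000000e+00]])}
{'time': 0.1, 'qpos': array([-1.31700895e+00,  3.42638616e-01,  1.52490876e+00,  3.22155595e-05,
        1.27539606e+00, -1.45996939e-01]), 'qvel': array([ 0.0002938 , -0.00051199, -0.00319252,  0.00209743,  0.00066407,
        0.00019934]), 'joint_efforts': array([ 1.61874119e-03, -4.32005847e+01, -2.44693279e+01,  7.20303459e-02,
        5.26095985e-02, -5.39410462e-05]), 'tool_pos': array([ 0.20428386, -0.48325129,  0.23412639]), 'tool_rot': array([-3.14026072e+00, -2.26990133e-04,  3.99774763e-01]), 'contact_force': array([-0.46791784, -0.48977083, -0.24417087]), 'torque': array([0.00987104, 0.0096823 , 0.03880133]), 'grip_force': 0.0, 'opening': 0.09175372786301175}
```

View pics/top0.png

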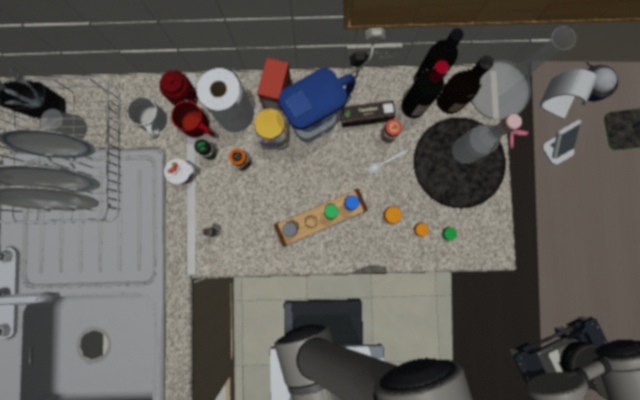

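View pics/scene0.png

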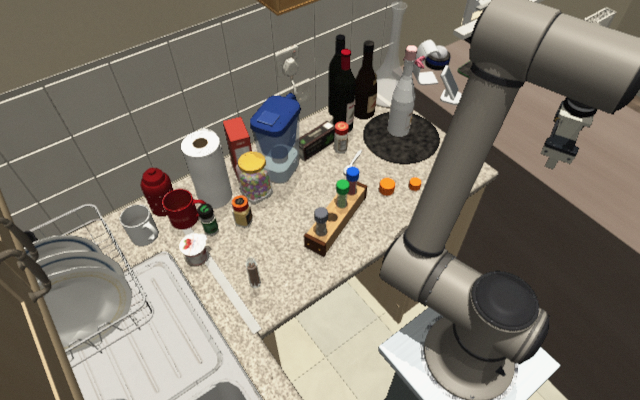

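The top view shows the tube at about (212,231). In the rack, grey is at (290,229), the free hole at (311,222), green at (331,212) and blue at (352,202). The orange caps are at (393,215), which is the larger, and (422,230), which is the smaller and so the target. There is a green decoy at (450,233).

Run:
```python
from h import *
im=cv2.imread("pics/top0.png")
a=cv2.resize(im[185:250,270:370],None,fx=6,fy=6,interpolation=cv2.INTER_CUBIC)
b=cv2.resize(im[205:255,185:235],None,fx=4,fy=4,interpolation=cv2.INTER_CUBIC)
c=cv2.resize(im[195:245,380:460],None,fx=5,fy=5,interpolation=cv2.INTER_CUBIC)
o=np.zeros((650,800,3),np.uint8)[:600]; o=np.zeros((600,800,3),np.uint8)
o[:390,:600]=a; o[390:590,:200]=b; o[390:,210:610]=c[:210]; cv2.imwrite("pics/crop0.png",o)
for n,u,v,z in [("tube",212,231,.06),("grey",290,229,.144),("free",311,222,.057),("green",331,212,.144),("blue",352,202,.144),("cap",422,230,.027),("big",393,215,.03)]: print(n,ray("top",u,v,z).round(4))
```

```text
tube [0.4801 0.3038 0.06  ]
grey [0.4781 0.0862 0.144 ]
free [0.4976 0.0334 0.057 ]
green [ 0.5185 -0.0192  0.144 ]
blue [ 0.5426 -0.0735  0.144 ]
cap [ 0.4681 -0.2759  0.027 ]
big [ 0.5121 -0.1962  0.03  ]
```

View pics/crop0.png

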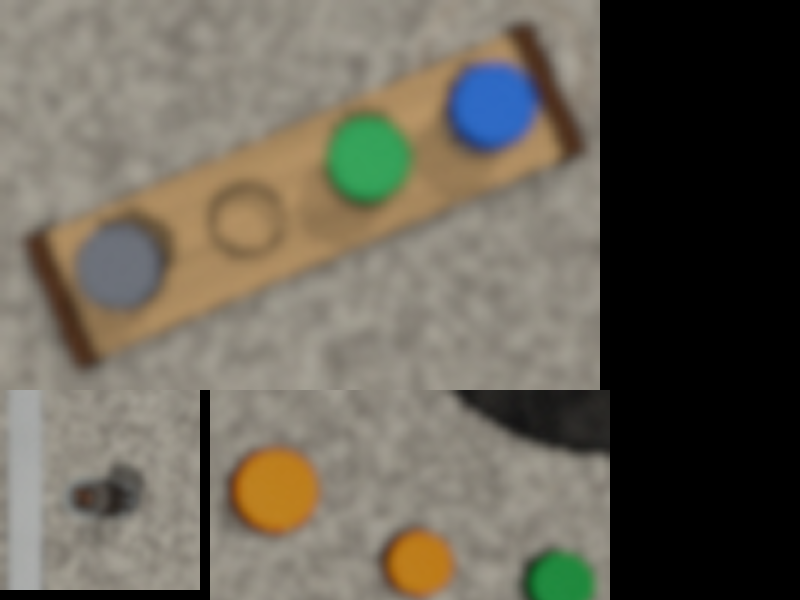

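The crop gives the free hole at (311.2,221.5), the rack centre at about (320.7,217.5), the tube mouth at about (206.2,231.7) and the target cap at (422,229.5). Rack yaw is about 0.38. I'll start moving and look closely with the wrist camera on the way.

```bash
cat >> h.py <<'E'
def go(x,y,z,yaw=None):
    s=robot.observe(); r=R.from_euler("xyz",s["tool_rot"]); d=r.inv().apply(np.array([x,y,z])-s["tool_pos"])
    a=0 if yaw is None else (R.from_euler("xyz",s["tool_rot"]).inv()*R.from_euler("xyz",[np.pi,0,yaw])).as_rotvec()[2]
    print("t%.2f at"%s["time"],s["tool_pos"].round(4),s["tool_rot"].round(3),"shift",d.round(4),"turn",round(a,3),"F",s["contact_force"].round(1),"op",round(s["opening"],4),"grip",round(s["grip_force"],1))
E
python3 -m jog '[[[1,0.035,-0.014,0,-0.12],[1,0.07,-0.028,0,-0.24],[1,0.105,-0.042,0,-0.36],[1,0.14,-0.056,0,-0.48],[1,0.16,-0.06,0,-0.6]]]'
python3 - <<'E'
from h import *
go(.45,-.25,.235,1.955)
print(ray("top",206.2,231.7,.122),ray("top",311.2,221.5,.057),ray("top",320.7,217.5,.059),ray("top",422,229.5,.027))
E
```

```text
time: 0.52
tool_pos: [0.33, -0.3628, 0.2345]
tool_rot: [-3.141, -0.002, 1.007]
contact_force: [-0.2, -0.0, 0.1]
opening: 0.0916
grip_force: 0.0
t0.52 at [ 0.33   -0.3628  0.2345] [-3.141e+00 -2.000e-03  1.007e+00] shift [ 0.1595  0.0412 -0.0003] turn -0.948 F [-0.2 -0.   0.1] op 0.0916 grip 0.0
[0.47729525 0.30453085 0.122     ] [0.49893338 0.03277339 0.057     ] [0.509096   0.00651216 0.059     ] [ 0.46951571 -0.27599363  0.027     ]
```

```bash
python3 -m jog '[[[1,0.032,0.008,0,-0.12],[1,0.064,0.016,0,-0.24],[1,0.096,0.024,0,-0.36],[1,0.128,0.032,0,-0.48],[1,0.16,0.04,0,-0.6]]]' >/dev/null
python3 -m jog '[[[1,0,0,0,-0.12],[1,0,0,0,-0.24],[1,0,0,0,-0.35],[1,0,0,0,-0.35]]]'
python3 - <<'E'
from h import *
c=cam("wrist"); im=snap("wrist","w_cap.png")
h=cv2.cvtColor(im,cv2.COLOR_BGR2HSV); m=cv2.inRange(h,(8,150,100),(22,255,255))
n,l,st,ce=cv2.connectedComponentsWithStats(m)
for i in range(1,n):
    if st[i,4]>150: print(st[i],ce[i].round(1),ray("wrist",*ce[i],.027,c).round(4))
print("pred",proj("wrist",[.4695,-.276,.027],c))
go(.46,.30,.235,1.955)
E
```

```text
time: 1.27
tool_pos: [0.4485, -0.2526, 0.2343]
tool_rot: [-3.141, -0.001, 1.954]
contact_force: [0.5, -0.7, -0.5]
opening: 0.0919
grip_force: 0.0
[ 362  135   40   39 1195] [381.8 153.7] [ 0.5129 -0.1955  0.027 ]
[312 183  27  29 626] [325.1 197.4] [ 0.469  -0.2737  0.027 ]
pred [324.77171321 199.07699945]
t1.32 at [ 0.4485 -0.2528  0.2344] [-3.141e+00 -1.000e-03  1.948e+00] shift [ 5.097e-01  2.143e-01 -4.000e-04] turn -0.007 F [ 0.7  0.6 -0.3] op 0.0915 grip 0.0
```

View pics/w_cap.png

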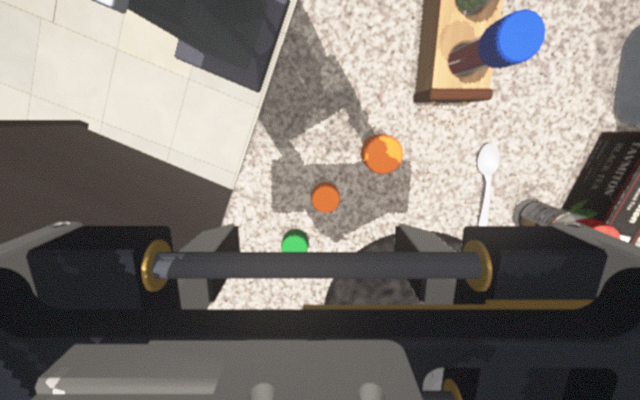

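The wrist view shows the small orange cap at (325,197), giving (0.469,-0.274), about 36 mm across. The larger one is at (382,154). Next I'll look at the rack and then the tube.

```bash
python3 -m jog '[[[1,0.037,0.022,0,0],[1,0.073,0.044,0,0],[1,0.11,0.066,0,0],[1,0.147,0.087,0,0],[1,0.183,0.109,0,0]]]' >/dev/null
python3 -m jog '[[[1,0.037,0.022,0,0],[1,0.037,0.022,0,0],[1,0.037,0.022,0,0]]]'
python3 - <<'E'
from h import *
c=cam("wrist"); im=snap("wrist","w_rack.png")
print("pred hole",proj("wrist",[.499,.0328,.057],c),[proj("wrist",p,c).round(1) for p in ([.478,.086,.144],[.5185,-.0192,.144],[.5426,-.0735,.144])])
go(.47,.27,.235,1.955)
E
python3 -m jog '[[[1,0.04,0.0125,0,0],[1,0.08,0.025,0,0],[1,0.12,0.0375,0,0],[1,0.16,0.05,0,0],[1,0.2,0.0625,0,0]]]' >/dev/null
python3 -m jog '[[[1,0.03,0.01,0,0],[1,0.05,0.017,0,0],[1,0.05,0.017,0,0],[1,0.05,0.017,0,0]]]'
python3 - <<'E'
from h import *
c=cam("wrist"); im=snap("wrist","w_tube.png")
print("pred mouth",proj("wrist",[.4773,.3045,.122],c),proj("wrist",[.4773,.3045,0],c))
go(.4773,.3045,.235,1.955)
a=cv2.imread("pics/w_rack.png")
o=np.zeros((600,800,3),np.uint8); o[:300,:480]=cv2.resize(a,(480,300)); o[300:,:480]=cv2.resize(im,(480,300)); 
o=np.hstack([a[:300,:][:, 120:520],im[:300,120:520]]); cv2.imwrite("pics/both.png",cv2.resize(o,None,fx=1,fy=1))
E
```

```text
time: 1.98
tool_pos: [0.488, -0.003, 0.2346]
tool_rot: [-3.141, 0.0, 1.951]
contact_force: [-0.1, -0.6, 0.4]
opening: 0.092
grip_force: 0.0
pred hole [336.97005377 156.32587925] [array([346. ,  97.9]), array([341.2, 230.4]), array([342.2, 288.8])]
t2.03 at [ 0.4879 -0.0045  0.2346] [-3.141  0.     1.949] shift [ 0.2617  0.0848 -0.0005] turn -0.006 F [ 0.  -0.5 -0.2] op 0.0916 grip 0.0
time: 2.78
tool_pos: [0.47, 0.2546, 0.2343]
tool_rot: [-3.141, 0.001, 1.948]
contact_force: [-0.5, -0.2, -0.7]
opening: 0.0918
grip_force: 0.0
pred mouth [344.12592468 149.14342869] [335.58283152 139.78976513]
t2.83 at [0.4701 0.2539 0.2344] [-3.141e+00  1.000e-03  1.947e+00] shift [ 0.0444  0.0253 -0.0007] turn -0.008 F [-0.1 -0.9 -0.5] op 0.0917 grip 0.0
```

View pics/both.png

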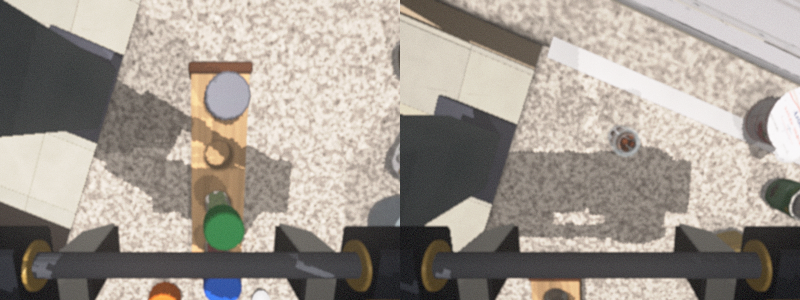

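Rack panel: the hole is at about (339,153). Tube panel: the mouth is at about (345,143). I'll enlarge both.

Run:
```python
from h import *
a=cv2.imread("pics/w_rack.png")[60:200,290:390];b=cv2.imread("pics/w_tube.png")[115:175,315:375]
o=np.zeros((560,800,3),np.uint8)
o[:,:400]=cv2.resize(a,(400,560),interpolation=cv2.INTER_CUBIC)
o[:390,405:795]=cv2.resize(b,(390,390),interpolation=cv2.INTER_CUBIC)
cv2.imwrite("pics/crop1.png",o)
```

```text
(no output)
```

View pics/crop1.png

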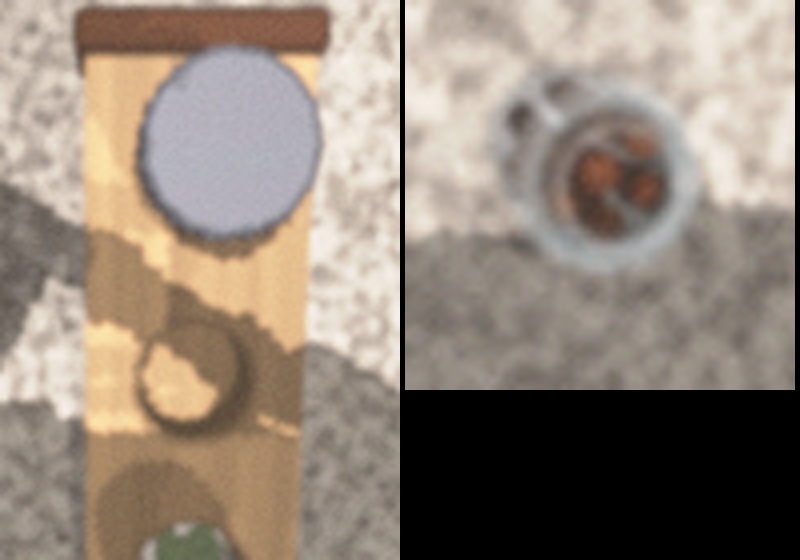

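Run:
```python
from h import *
M=np.array(robot.camera_model("wrist")["mount"]);K=cam("wrist")[0]
def c(p,yaw):
    T=np.eye(4);T[:3,:3]=R.from_euler("xyz",[-3.141,0.0005,yaw]).as_matrix();T[:3,3]=p;T=T@M;return K,T[:3,:3],T[:3,3]
ck=c([.4879,-.004,.2346],1.949)
print("hole",ray("",338.1,154.3,.057,ck),"grey",ray("",347.5,95.5,.144,ck))
t=ray("",347,143,.1115,c([.4701,.2542,.2344],1.947));print("tube",t)
go(t[0],t[1],.16,1.955)
```

```text
hole [0.49922373 0.03423184 0.057     ] grey [0.47839061 0.08700836 0.144     ]
tube [0.47905811 0.30971833 0.1115    ]
t2.83 at [0.4701 0.2539 0.2344] [-3.141e+00  1.000e-03  1.947e+00] shift [0.0486 0.0289 0.0743] turn -0.008 F [-0.1 -0.9 -0.5] op 0.0917 grip 0.0
```

```bash
python3 -m jog '[[[1,0.024,0.015,0.037,-0.005],[1,0.048,0.029,0.074,-0.005],[1,0.048,0.029,0.074,-0.005],[1,0.048,0.029,0.074,-0.005]]]'
python3 - <<'E'
from h import *
c=cam("wrist"); im=snap("wrist","w_t2.png")
print("pred bead",proj("wrist",[.479,.3095,.1115],c),"mouth",proj("wrist",[.479,.3095,.122],c))
print(c[2]); go(.479,.3095,.075,1.952)
cv2.imwrite("pics/crop2.png",cv2.resize(im[80:280,220:440],None,fx=2.7,fy=2.7,interpolation=cv2.INTER_CUBIC))
E
```

```text
time: 3.17
tool_pos: [0.478, 0.3094, 0.1578]
tool_rot: [-3.136, 0.001, 1.953]
contact_force: [0.0, -0.7, 0.3]
opening: 0.092
grip_force: 0.0
pred bead [318.00600522 219.54927504] mouth [317.99177433 224.69354636]
[0.4528908  0.37475846 0.30811906]
t3.22 at [0.4789 0.3092 0.1599] [-3.139e+00  1.000e-03  1.953e+00] shift [0.0003 0.0004 0.0849] turn 0.001 F [-0.1  0.   0.4] op 0.092 grip 0.0
```

View pics/crop2.png

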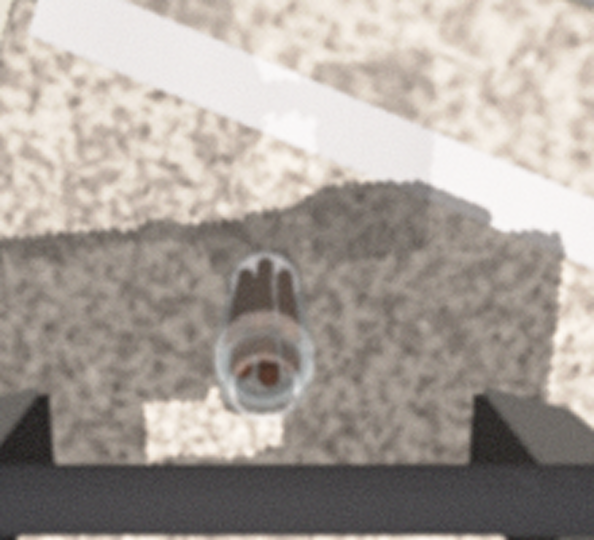

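The tube is centred across the fingers (column about 318), but it looks a few mm further along tool +x. I'll check which offset fits.

Run:
```python
from h import *
c=cam("wrist"); x=np.array([np.cos(1.953),np.sin(1.953),0])
f=lambda s,z:proj("",np.array([.479,.3095,z])+x*s,c)[1].round(1)
for d in(0,.002,.004):
  print(d,"base far",f(d+.013,0),"bead near/far",f(d-.013,.1115),f(d+.013,.1115),"mouth near/far",f(d-.010,.122),f(d+.01,.122),"shoulder far",f(d+.015,.1))
```

```text
0 base far 172.8 bead near/far 234.5 200.8 mouth near/far 236.3 209.2 shoulder far 194.1
0.002 base far 171.0 bead near/far 232.0 198.2 mouth near/far 233.7 206.5 shoulder far 191.5
0.004 base far 169.2 bead near/far 229.4 195.5 mouth near/far 231.0 203.7 shoulder far 189.0
```

```bash
python3 -m jog '[[[1,0.0015,0,0.03,0],[1,0.0015,0,0.06,0],[1,0.0015,0,0.08,0],[1,0.0015,0,0.085,0],[1,0.0015,0,0.085,0]]]' 20
python3 -m jog '[[[-1,0,0,0,0],[-1,0,0,0,0],[-1,0,0,0,0],[-1,0,0,0,0],[-1,0,0,0,0]]]' 20
python3 -m jog '[[[-1,0,0,0,0],[-1,0,0,0,0],[-1,0,0,0,0],[-1,0,0,0,0],[-1,0,0,0,0]]]' 20
```

```text
time: 3.63
tool_pos: [0.4786, 0.3109, 0.0761]
tool_rot: [-3.141, 0.0, 1.953]
contact_force: [-0.8, 1.2, 0.9]
opening: 0.0917
grip_force: 0.0
time: 4.05
tool_pos: [0.4785, 0.3125, 0.0765]
tool_rot: [3.14, 0.0, 1.955]
contact_force: [0.7, -1.3, -1.3]
opening: 0.0634
grip_force: 0.0
time: 4.47
tool_pos: [0.4781, 0.3124, 0.0756]
tool_rot: [-3.141, 0.0, 1.955]
contact_force: [-0.2, 0.3, -0.4]
opening: 0.0297
grip_force: 6.7
```

```bash
python3 -m jog '[[[-1,0,0,0,0],[-1,0,0,0,0],[-1,0,0,-0.01,0],[-1,0,0,-0.03,0],[-1,0,0,-0.06,0]]]' 20
python3 -m jog '[[[-1,0,0,-0.03,0],[-1,0,0,-0.06,0],[-1,0,0,-0.09,0],[-1,0,0,-0.11,0],[-1,0,0,-0.11,0]]]' 20
python3 - <<'E'
from h import *
go(.4992,.0335,.245,1.952)
E
```

```text
time: 4.88
tool_pos: [0.4766, 0.3116, 0.1345]
tool_rot: [-3.136, 0.0, 1.955]
contact_force: [0.8, 0.5, -1.7]
opening: 0.0296
grip_force: 20.0
time: 5.3
tool_pos: [0.4798, 0.3133, 0.2515]
tool_rot: [3.132, -0.001, 1.955]
contact_force: [0.1, 1.2, -0.2]
opening: 0.0292
grip_force: 20.0
t5.30 at [0.4798 0.3133 0.2515] [ 3.132e+00 -1.000e-03  1.955e+00] shift [-0.2666 -0.0869  0.0055] turn 0.003 F [ 0.1  1.2 -0.2] op 0.0292 grip 20.0
```

```bash
python3 -m jog '[[[-1,-0.02,-0.006,0,0],[-1,-0.055,-0.018,0,0],[-1,-0.09,-0.03,0,0],[-1,-0.125,-0.041,0,0],[-1,-0.16,-0.052,0,0]]]' >/dev/null
python3 -m jog '[[[-1,-0.035,-0.011,0,0],[-1,-0.07,-0.022,0,0],[-1,-0.095,-0.031,0,0],[-1,-0.106,-0.0345,0,0],[-1,-0.106,-0.0345,0,0]]]' >/dev/null
python3 -m jog '[[[-1,0,0,0,0],[-1,0,0,0,0],[-1,0,0,0,0]]]'
python3 - <<'E'
from h import *
c=cam("wrist"); im=snap("wrist","w_h.png")
print("bottom",proj("",robot.observe()["tool_pos"]-[0,0,.0756],c),"hole",proj("",[.4992,.0337,.057],c))
go(.4992,.0337,.145,1.952)
cv2.imwrite("pics/crop3.png",cv2.resize(im[60:300,200:440],None,fx=2.5,fy=2.5,interpolation=cv2.INTER_CUBIC))
E
```

```text
time: 6.38
tool_pos: [0.4974, 0.0347, 0.2455]
tool_rot: [-3.141, -0.0, 1.957]
contact_force: [0.5, -0.9, -0.6]
opening: 0.0297
grip_force: 20.0
bottom [316.37158107 207.38356618] hole [317.49183976 180.82841704]
t6.43 at [0.4974 0.0346 0.2456] [-3.141 -0.     1.957] shift [-0.0015  0.0013  0.1006] turn 0.005 F [-0.4  1.  -1. ] op 0.0291 grip 20.0
```

View pics/crop3.png

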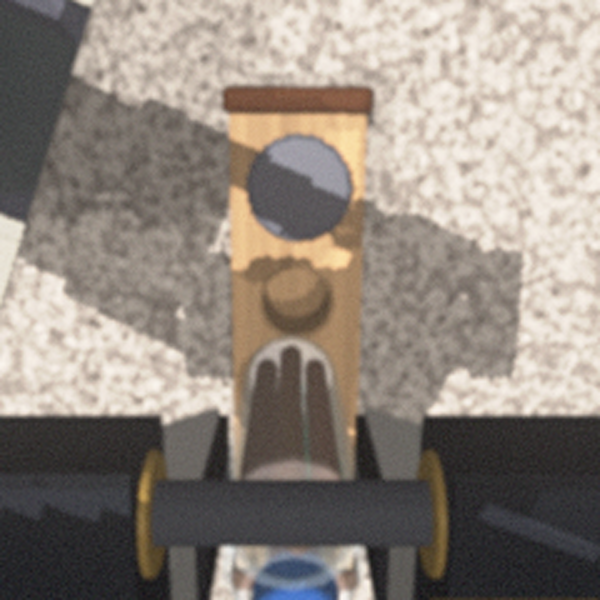

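The hole is at about (318.8,179) against the predicted (317.5,181). I'll apply x +1 mm and y +2.4 mm and descend with force checks.

```bash
python3 -m jog '[[[-1,0.001,0.0024,0.02,0.005],[-1,0.001,0.0024,0.05,0.005],[-1,0.001,0.0024,0.08,0.005],[-1,0.001,0.0024,0.1,0.005],[-1,0.001,0.0024,0.105,0.005]]]' >/dev/null
python3 -m jog '[[[-1,0,0,0,0],[-1,0,0,0.003,0],[-1,0,0,0.006,0],[-1,0,0,0.009,0],[-1,0,0,0.012,0]]]'
python3 -m jog '[[[-1,0,0,0.002,0],[-1,0,0,0.004,0],[-1,0,0,0.006,0],[-1,0,0,0.008,0],[-1,0,0,0.008,0]]]'
```

```text
time: 7.27
tool_pos: [0.5, 0.0352, 0.1294]
tool_rot: [3.14, 0.001, 1.95]
contact_force: [0.2, 0.8, -0.8]
opening: 0.0296
grip_force: 20.0
time: 7.68
tool_pos: [0.4992, 0.0351, 0.1203]
tool_rot: [-3.141, -0.0, 1.95]
contact_force: [-0.7, 0.4, -0.9]
opening: 0.0295
grip_force: 20.0
```

It's 12 mm into the hole with no force.

```bash
python3 -m jog '[[[-1,0,0,0.005,0],[-1,0,0,0.01,0],[-1,0,0,0.015,0],[-1,0,0,0.02,0],[-1,0,0,0.024,0]]]'
python3 -m jog '[[[-1,0,0,0.0015,0],[-1,0,0,0.003,0],[-1,0,0,0.0045,0],[-1,0,0,0.0055,0],[-1,0,0,0.0055,0]]]'
```

```text
time: 8.1
tool_pos: [0.4992, 0.0352, 0.0959]
tool_rot: [-3.141, -0.0, 1.95]
contact_force: [0.7, -0.7, -1.2]
opening: 0.0294
grip_force: 20.0
time: 8.52
tool_pos: [0.4994, 0.0351, 0.0911]
tool_rot: [-3.142, 0.0, 1.95]
contact_force: [0.1, -0.4, -1.5]
opening: 0.0293
grip_force: 20.0
```

```bash
python3 -m jog '[[[-1,0,0,0.0007,0],[-1,0,0,0.0014,0],[-1,0,0,0.002,0],[-1,0,0,0.002,0]]]'
python3 -m jog '[[[1,0,0,0,0],[1,0,0,0,0],[1,0,0,0,0],[1,0,0,0,0],[1,0,0,0,0]]]'
python3 -m jog '[[[1,0,0,0,0],[1,0,0,0,0],[1,0,0,0,0],[1,0,0,0,0],[1,0,0,0,0]]]'
```

```text
time: 8.85
tool_pos: [0.4998, 0.035, 0.0905]
tool_rot: [3.14, 0.001, 1.95]
contact_force: [-2.7, 0.1, 9.8]
opening: 0.0296
grip_force: 20.0
time: 9.27
tool_pos: [0.4994, 0.0351, 0.0891]
tool_rot: [-3.141, -0.0, 1.95]
contact_force: [0.7, -0.1, -0.4]
opening: 0.0584
grip_force: 0.0
time: 9.68
tool_pos: [0.4994, 0.0351, 0.0892]
tool_rot: [-3.142, 0.0, 1.95]
contact_force: [0.8, 0.2, 0.5]
opening: 0.09
grip_force: 0.0
```

Seated at TCP z 0.0905, as expected. Now lift, look at the mouth, and head for the cap.

```bash
python3 -m jog '[[[1,0,0,-0.02,0],[1,0,0,-0.06,0],[1,0,0,-0.1,0],[1,0,0,-0.135,0],[1,0,0,-0.145,0]]]' >/dev/null
python3 -m jog '[[[1,-0.03,0,0,0],[1,-0.045,0,0,0],[1,-0.045,0,0,0],[1,-0.045,0,0,0],[1,-0.045,0,0,0]]]'
python3 - <<'E'
from h import *
c=cam("wrist"); im=snap("wrist","w_m.png")
np.save("cm.npy",np.r_[c[1].ravel(),c[2]])
print("mouth",proj("",[.4994,.0351,.137],c),"bead",proj("",[.4994,.0351,.1265],c))
go(.469,-.262,.235,1.952)
cv2.imwrite("pics/crop4.png",cv2.resize(im[80:230,240:390],None,fx=4,fy=4,interpolation=cv2.INTER_CUBIC))
E
```

```text
time: 10.52
tool_pos: [0.5156, -0.0061, 0.2339]
tool_rot: [-3.141, -0.001, 1.95]
contact_force: [-0.5, -0.4, -0.4]
opening: 0.0915
grip_force: 0.0
mouth [316.6188559 150.4161046] bead [316.62288477 149.19319595]
t10.57 at [ 0.5156 -0.0059  0.2339] [-3.141e+00 -1.000e-03  1.950e+00] shift [-0.2206 -0.1381 -0.0011] turn -0.002 F [-0.2  0.3 -0.1] op 0.0917 grip 0.0
```

View pics/crop4.png

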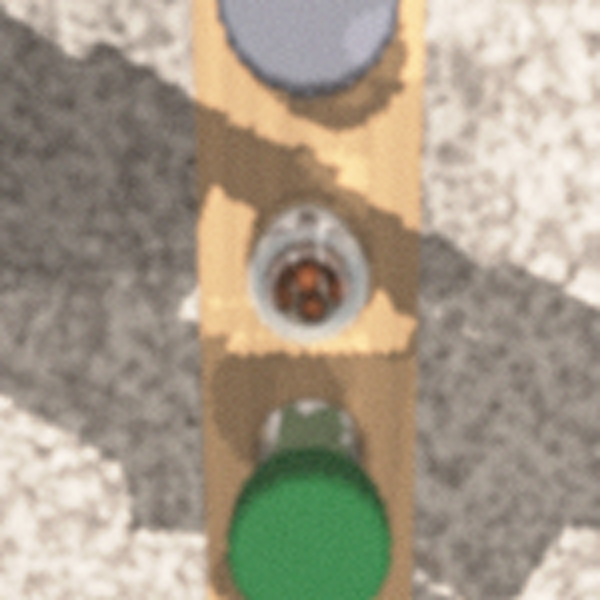

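The seated tube's bead is at about (317,150.6) against the predicted (316.6,149.2), so it is within about 1.3 mm. Moving over the cap.

```bash
python3 -m jog '[[[1,-0.034,-0.021,0,0],[1,-0.068,-0.042,0,0],[1,-0.102,-0.063,0,0],[1,-0.136,-0.084,0,0],[1,-0.17,-0.105,0,0]]]' >/dev/null
python3 -m jog '[[[1,-0.034,-0.021,0.01,0],[1,-0.062,-0.0375,0.04,0],[1,-0.062,-0.0375,0.08,0],[1,-0.062,-0.0375,0.11,0],[1,-0.062,-0.0375,0.11,0]]]' >/dev/null
python3 -m jog '[[[1,0,0,0,0],[1,0,0,0,0]]]'
python3 - <<'E'
from h import *
c=cam("wrist"); im=snap("wrist","w_c2.png")
h=cv2.cvtColor(im,cv2.COLOR_BGR2HSV); m=cv2.inRange(h,(5,150,80),(22,255,255))
n,l,st,ce=cv2.connectedComponentsWithStats(m)
for i in range(1,n):
    if st[i,4]>150: print(st[i],ce[i].round(1),ray("wrist",*ce[i],.02,c).round(4))
print("pred",proj("",[.469,-.274,.027],c),proj("",[.469,-.274,.0],c)); go(.469,-.274,.01,1.952)
cv2.imwrite("pics/crop5.png",cv2.resize(im[60:260,200:440],None,fx=2.5,fy=2.5,interpolation=cv2.INTER_CUBIC))
E
```

```text
time: 11.57
tool_pos: [0.4707, -0.2748, 0.126]
tool_rot: [3.14, 0.002, 1.951]
contact_force: [0.1, 0.8, -0.5]
opening: 0.092
grip_force: 0.0
[ 366  105   62   57 2699] [397.  133.2] [ 0.5147 -0.1949  0.02  ]
[ 296  176   40   43 1300] [315.3 197.6] [ 0.47   -0.2754  0.02  ]
pred [314.77767869 197.80398561] [314.89847288 190.55645565]
t11.62 at [ 0.471  -0.2751  0.1266] [3.14  0.004 1.951] shift [ 0.0022 -0.0017  0.1166] turn -0.001 F [-0.4  0.8  0.5] op 0.0916 grip 0.0
```

View pics/crop5.png

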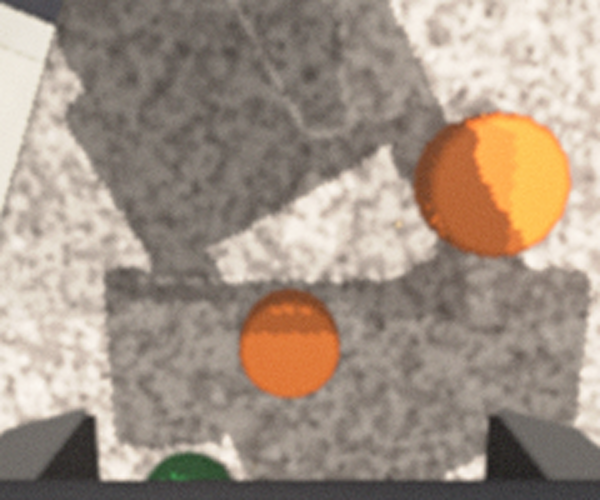

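The target cap is almost directly under the tool, with its top centred at about (316,199). The larger decoy at (397,133) is clear of the fingers. Descending to grasp.

```bash
python3 -m jog '[[[1,0.001,-0.0005,0.03,0],[1,0.001,-0.0005,0.06,0],[1,0.001,-0.0005,0.09,0],[1,0.001,-0.0005,0.105,0],[1,0.001,-0.0005,0.113,0]]]'
python3 -m jog '[[[1,0,0,0,0],[1,0,0,0.0015,0],[1,0,0,0.002,0]]]'
python3 -m jog '[[[-1,0,0,0,0],[-1,0,0,0,0],[-1,0,0,0,0],[-1,0,0,0,0],[-1,0,0,0,0]]]' 48
python3 -m jog '[[[-1,0,0,0,0],[-1,0,0,0,0],[-1,0,0,0,0],[-1,0,0,0,0],[-1,0,0,0,0]]]' 48
python3 -m jog '[[[-1,0,0,0,0],[-1,0,0,0,0],[-1,0,0,0,0]]]' 48
```

```text
time: 12.03
tool_pos: [0.4692, -0.2738, 0.0111]
tool_rot: [3.141, 0.0, 1.951]
contact_force: [0.3, -0.7, 0.5]
opening: 0.0917
grip_force: 0.0
time: 12.28
tool_pos: [0.4699, -0.2749, 0.011]
tool_rot: [3.14, 0.003, 1.95]
contact_force: [-0.4, 0.1, 0.4]
opening: 0.0917
grip_force: 0.0
time: 12.7
tool_pos: [0.4688, -0.2743, 0.0095]
tool_rot: [3.141, 0.0, 1.95]
contact_force: [-0.4, 0.7, 0.2]
opening: 0.0629
grip_force: 0.0
time: 13.12
tool_pos: [0.4687, -0.2742, 0.0092]
tool_rot: [-3.142, -0.0, 1.95]
contact_force: [-0.1, 0.8, 0.0]
opening: 0.0351
grip_force: 48.0
time: 13.37
tool_pos: [0.4687, -0.2742, 0.0092]
tool_rot: [-3.142, 0.0, 1.95]
contact_force: [0.3, -0.6, -0.8]
opening: 0.0356
grip_force: 48.0
```

```bash
python3 -m jog '[[[-1,0,0,-0.02,0],[-1,0,0,-0.06,0],[-1,0,0,-0.1,0],[-1,0,0,-0.14,0],[-1,0,0,-0.18,0]]]'
python3 - <<'E'
from h import *
go(.4996,.0346,.19,1.952)
E
```

```text
time: 13.78
tool_pos: [0.4683, -0.2738, 0.1911]
tool_rot: [-3.141, -0.0, 1.95]
contact_force: [1.8, -0.5, -0.9]
opening: 0.0355
grip_force: 48.0
t13.78 at [ 0.4683 -0.2738  0.1911] [-3.141 -0.     1.95 ] shift [0.275  0.1432 0.0011] turn -0.002 F [ 1.8 -0.5 -0.9] op 0.0355 grip 48.0
```

```bash
python3 -m jog '[[[-1,0.034,0.018,0,0],[-1,0.068,0.036,0,0],[-1,0.102,0.054,0,0],[-1,0.136,0.072,0,0],[-1,0.17,0.09,0,0]]]' >/dev/null
python3 -m jog '[[[-1,0.034,0.018,0,0],[-1,0.068,0.036,0,0],[-1,0.095,0.048,0,0],[-1,0.105,0.053,0,0],[-1,0.105,0.053,0,0]]]' >/dev/null
python3 -m jog '[[[-1,0,0,0,0],[-1,0,0,0,0],[-1,0,0,0,0]]]'
python3 - <<'E'
from h import *
c=cam("wrist"); im=snap("wrist","w_p.png")
go(.4996,.0346,.15,1.952)
cv2.imwrite("pics/crop6.png",cv2.resize(im[60:300,200:440],None,fx=2.5,fy=2.5,interpolation=cv2.INTER_CUBIC))
E
```

```text
time: 14.87
tool_pos: [0.4999, 0.0328, 0.1891]
tool_rot: [-3.141, 0.0, 1.948]
contact_force: [-0.4, 0.2, 0.2]
opening: 0.0357
grip_force: 48.0
t14.92 at [0.4999 0.0328 0.1892] [-3.141  0.     1.948] shift [0.0018 0.0004 0.0392] turn -0.004 F [-0.1  0.6 -0.2] op 0.0356 grip 48.0
```

View pics/crop6.png

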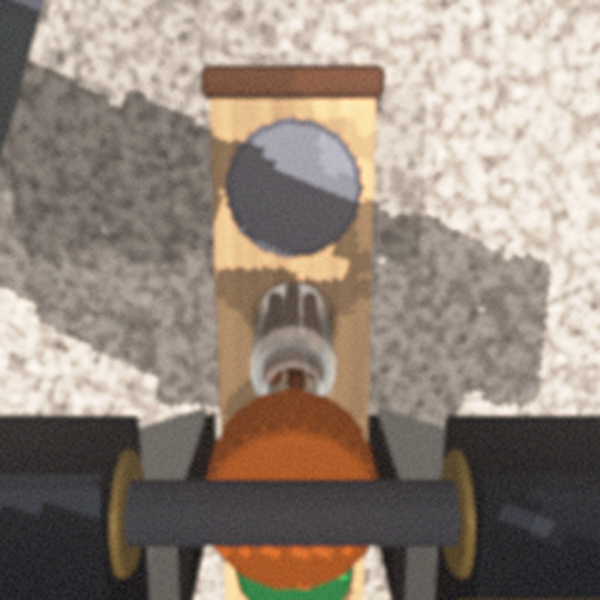

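The cap is held level, with the tube neck at column 293 and the cap at 291, so they are within 0.6 mm laterally. Lowering.

```bash
python3 -m jog '[[[-1,0.001,0.0006,0.008,0],[-1,0.0018,0.0006,0.02,0],[-1,0.0018,0.0006,0.03,0],[-1,0.0018,0.0006,0.038,0],[-1,0.0018,0.0006,0.039,0]]]'
python3 -m jog '[[[-1,0,0,0.002,0],[-1,0,0,0.004,0],[-1,0,0,0.006,0],[-1,0,0,0.008,0],[-1,0,0,0.01,0]]]'
```

```text
time: 15.33
tool_pos: [0.4987, 0.0357, 0.1484]
tool_rot: [-3.139, -0.001, 1.949]
contact_force: [0.8, 0.2, 0.2]
opening: 0.0357
grip_force: 48.0
time: 15.75
tool_pos: [0.4999, 0.0361, 0.1403]
tool_rot: [3.141, 0.0, 1.95]
contact_force: [1.6, 0.6, -0.5]
opening: 0.0356
grip_force: 48.0
```

```bash
python3 -m jog '[[[-1,0,0,0.001,0],[-1,0,0,0.002,0],[-1,0,0,0.003,0],[-1,0,0,0.004,0],[-1,0,0,0.004,0]]]'
python3 -m jog '[[[-1,0,0,0.0005,0],[-1,0,0,0.001,0],[-1,0,0,0.0015,0],[-1,0,0,0.0015,0]]]'
```

```text
time: 16.17
tool_pos: [0.4996, 0.0361, 0.136]
tool_rot: [-3.141, 0.0, 1.95]
contact_force: [0.0, 0.5, 0.1]
opening: 0.0353
grip_force: 48.0
time: 16.5
tool_pos: [0.4997, 0.0361, 0.1346]
tool_rot: [-3.141, 0.0, 1.95]
contact_force: [0.0, 0.7, -0.1]
opening: 0.0357
grip_force: 48.0
```

```bash
python3 -m jog '[[[-1,0,0,0.0004,0],[-1,0,0,0.0008,0],[-1,0,0,0.0012,0],[-1,0,0,0.0016,0],[-1,0,0,0.002,0]]]' 55
python3 -m jog '[[[-1,0,0,0.0004,0],[-1,0,0,0.0008,0],[-1,0,0,0.0012,0],[-1,0,0,0.0012,0]]]'
```

```text
time: 16.92
tool_pos: [0.5, 0.0361, 0.1331]
tool_rot: [3.141, 0.001, 1.95]
contact_force: [-0.6, 0.2, 4.8]
opening: 0.0355
grip_force: 55.0
time: 17.25
tool_pos: [0.5002, 0.036, 0.1322]
tool_rot: [3.14, 0.001, 1.95]
contact_force: [-0.8, -0.2, 5.1]
opening: 0.0356
grip_force: 55.0
```

```bash
python3 -m jog '[[[-1,0,0,0.0005,0],[-1,0,0,0.001,0],[-1,0,0,0.0015,0],[-1,0,0,0.0015,0]]]'
python3 -m jog '[[[-1,0,0,0.0005,0],[-1,0,0,0.001,0],[-1,0,0,0.0015,0],[-1,0,0,0.0015,0]]]'
```

```text
time: 17.58
tool_pos: [0.5009, 0.036, 0.1314]
tool_rot: [3.139, 0.002, 1.95]
contact_force: [-0.7, -0.1, 10.2]
opening: 0.0355
grip_force: 55.0
time: 17.92
tool_pos: [0.5019, 0.0359, 0.1312]
tool_rot: [3.136, 0.003, 1.95]
contact_force: [-1.5, 0.7, 17.9]
opening: 0.0356
grip_force: 55.0
```

```bash
python3 -m jog '[[[-1,0,0,0.0004,0],[-1,0,0,0.0004,0],[-1,0,0,0.0004,0]]]'
```

```text
time: 18.17
tool_pos: [0.5021, 0.0359, 0.1311]
tool_rot: [3.135, 0.003, 1.95]
contact_force: [-0.7, -0.5, 20.1]
opening: 0.0353
grip_force: 55.0
```

Force is 20 N with the tool deflected about 2 mm in +x. I'll re-centre before pushing further.

```bash
python3 -m jog '[[[-1,0.0003,-0.0008,0,0],[-1,0.0006,-0.0018,0,0],[-1,0.0006,-0.0018,0,0],[-1,0.0006,-0.0018,0,0]]]'
```

```text
time: 18.5
tool_pos: [0.5004, 0.0357, 0.1311]
tool_rot: [3.135, 0.004, 1.95]
contact_force: [-1.6, -0.8, 19.1]
opening: 0.0354
grip_force: 55.0
```

```bash
python3 -m jog '[[[-1,0,0,0.0004,0],[-1,0,0,0.0008,0],[-1,0,0,0.0008,0]]]'
python3 - <<'E'
from h import *
go(.4998,.0351,.126,1.95)
im=snap("scene","s_p.png"); w=snap("wrist","w_p2.png")
o=np.zeros((500,800,3),np.uint8); o[:,:400]=cv2.resize(im[150:275,290:390],(400,500),interpolation=cv2.INTER_CUBIC)
o[:400,400:]=cv2.resize(w[80:280,220:420],(400,400)); cv2.imwrite("pics/crop7.png",o)
E
```

```text
time: 18.75
tool_pos: [0.499, 0.0359, 0.1288]
tool_rot: [3.138, 0.002, 1.95]
contact_force: [0.1, 0.7, -0.7]
opening: 0.0355
grip_force: 55.0
t18.75 at [0.499  0.0359 0.1288] [3.138e+00 2.000e-03 1.950e+00] shift [-0.001   0.0004  0.0028] turn -0.0 F [ 0.1  0.7 -0.7] op 0.0355 grip 55.0
```

View pics/crop7.png

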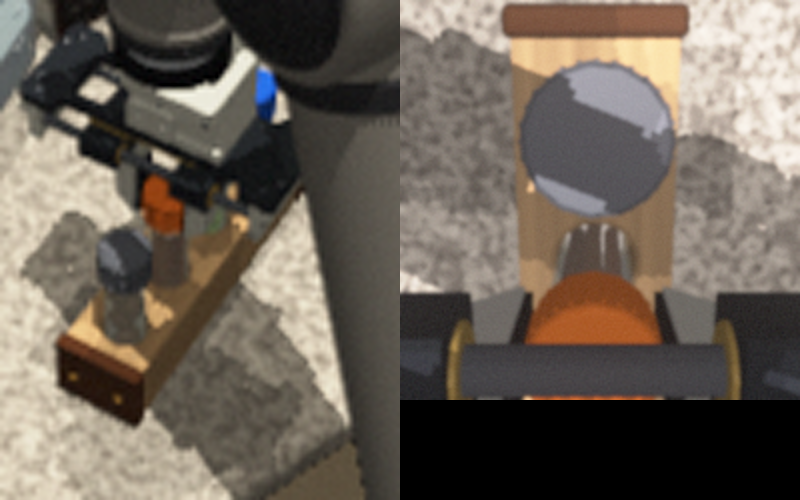

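It clicked: the force dropped to 0 and z jumped to 0.1288. The picture shows the cap straight on the upright tube. Now pushing down to the hard stop.

```bash
python3 -m jog '[[[-1,0,0,0,0],[-1,0,0,0.0005,0],[-1,0,0,0.001,0],[-1,0,0,0.001,0]]]'
python3 -m jog '[[[-1,0,0,0.0005,0],[-1,0,0,0.001,0],[-1,0,0,0.0015,0],[-1,0,0,0.0015,0]]]'
```

```text
time: 19.18
tool_pos: [0.498, 0.036, 0.1262]
tool_rot: [3.141, 0.0, 1.95]
contact_force: [0.1, -0.6, 1.6]
opening: 0.0354
grip_force: 55.0
time: 19.52
tool_pos: [0.499, 0.0358, 0.1261]
tool_rot: [3.139, 0.002, 1.95]
contact_force: [0.2, 0.3, 9.7]
opening: 0.0353
grip_force: 55.0
```

The stop is at 0.1261 against 0.1262 predicted. I'll hold a moment to confirm the force is steady.

```bash
python3 -m jog '[[[-1,0,0,0,0],[-1,0,0,0.0001,0],[-1,0,0,0.0001,0],[-1,0,0,0.0001,0],[-1,0,0,0.0001,0]]]'
python3 -m jog '[[[-1,0,0,0,0],[-1,0,0,0,0],[-1,0,0,0,0],[-1,0,0,0,0],[-1,0,0,0,0]]]'
```

```text
time: 19.93
tool_pos: [0.4989, 0.0358, 0.1261]
tool_rot: [3.139, 0.002, 1.95]
contact_force: [-0.5, -0.3, 11.0]
opening: 0.0353
grip_force: 55.0
time: 20.35
tool_pos: [0.4989, 0.0358, 0.1261]
tool_rot: [3.139, 0.002, 1.95]
contact_force: [-1.1, -0.7, 10.8]
opening: 0.0355
grip_force: 55.0
```

```bash
python3 -c "
from cell import robot
print(robot.hand_in())"
```

```text
the job is handed in; nothing more can be done
None
```

The cinnamon tube is all the way down in the free hole, its cap is clicked on and fully home, and I handed the job in at about 20 s with the gripper still pressing it down at about 11 N; the push peaked at about 20 N before the click.

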